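# Fit the spare battery in the mouse that lacks one

## Task

Two opened mice, one white and one black, lie on the blue repair mat, and only one of them has a battery in its bay. Take the good spare battery (silver with a yellow taped end, lying on the open mat; not the worn one with the red band) and set it down flat inside the empty bay, along the length of the bay and either way round. Do not let it fall, and leave the battery that is already fitted where it is.

Things in the scene. Friction and masses are not known exactly. Their poses are not given: they have to be found in the camera images.
- spare_battery: the good spare battery: rigid silver block 48 (x) by 34 (y) by 14 mm (z), about 35 g, yellow tape round its +x end, grey patch on top, loose and flat on the mat to the robot's right (-y). Origin: centre of its underside; z up. A worn battery of the same size with a red band round its middle and no yellow lies some 100 mm or more from it and stays unused.
- fitted_battery: the battery already fitted: same size, colours and axes as the spare, lying loose in the bay of the white or the black shell; it differs from start to start which. Origin: centre of its underside. The other shell's bay is empty.
- white_base: white bottom shell of a computer mouse, fixed on the mat, open side up, 128 mm long (x from -53 to +75, scroll wheel 27 mm high at x = 57), 66 mm wide. Origin: its underside below the bay's centre; z up. Bay floor 4 mm above the origin, 60 (x) by 46 mm (y) inside, within 2 mm grey ribs with tops at 9 mm; rim lower. An empty bay shows a flat green sticker. Either shell may be the left one.
- black_base: black bottom shell of a computer mouse: same shape, size, origin (underside below the bay's centre) and axes as the white one, beside it and nearly parallel, centres 150 mm or more apart. Its bay too: floor 4 mm above the origin, 60 mm (x) by 46 mm (y), grey ribs up to 9 mm.
There are look-alikes about, which are no part of the job. What is shaped like the white_base but brown is not meant. What is shaped like the fitted_battery but orange is not meant.

How it is judged:
By the outcome, as a careful person would: the job done as asked, in the order asked, and still so for the second after the job is handed in, with the robot touching nothing.
It also fails if it takes over 32 s, if anything falls off the work surface, if the arm or the gripper's body presses on something with over 40 N, if the wrist force passes 120 N, or if a joint passes its speed limit or range.

## Robot

A 6-joint arm with a two-finger parallel gripper is mounted at the origin on the work surface. World frame = base frame: x ahead of the robot, y to its left, z up, the work surface at z = 0. Lengths are in m, angles in degrees, forces in N, time in s.
With the tool pointing down it reaches from about 0.35 to 0.875 m from the base axis. Payload 4.2 kg.
Tool frame: the origin (TCP) lies at the very end of the fingers, on their centre line; the grasp point (between the pads) lies 19 mm behind it (r.hold_point_z is the distance from the TCP to the grasp point, in m); z points along the fingers, y is the direction in which the jaws open and shut (so a half turn about z gives the same grasp; the last joint's range is limited). The gripper opens to 87 mm and grips with 3 to 60 N. Pads are 19 mm wide; open, the fingers measure 117 mm over their backs; the gripper's body (75 mm by 190 mm) begins 51 mm behind the grasp point.
Start: joints at [-62.533, 22.042, 0.453, 0, -68.411, -14.817], TCP at [0.137, -0.61, 0.223] pointing down, gripper open.
Joint ranges: [-179.83, 179.83], [-69.29, 118.12], [-61.27, 80.66], [-181.25, 117.63], [-171.15, -9.14], [-177.46, 177.46]. Speed limits (degrees/s): [159.86, 159.86, 180, 180, 180, 180].

## Interface

Orientations are given as a 3x3 rotation matrix whose columns are the frame's x, y, z axes.
In Python, from station import r, cams, ticket gives the robot as it stands.
- The arm moves only by the tool drive_tool, never from a script. Its argument "deltas" is a list of rows, each an object of numbers: "dx", "dy", "dz": the shift along the tool's x, y, z in m; "wx", "wy", "wz": the turn, a rotation vector about the tool's x, y, z in degrees. A call has 1 to 20 rows; each row is the pose to reach, as a shift and turn from the pose commanded when the call began, along the tool's axes at that moment; what a row does not reach only later rows make up. A row lasts 1/10 s, in which the tool goes at most 50 mm and 8.59 degrees, less where a joint would pass 70% of its speed; a pose out of reach is approached as far as the arm can. A call with a gripper value outside its range is refused whole. "gripper" is the opening, from 0 (shut) to 1 (fully open), set as the call begins (left out, the last holds). The fingers move at their own pace and stop on an object; the grip force is fixed at half the most. Time passes only in rows, so rows that repeat a pose let the fingers close. It gives the time, the measured TCP pose, the force and the opening at its end, in the units of the state.
- r.sense(): the state, without advancing time (a new reading comes with each control period).
- cams.capture(name): name is "scene" or "side" or "wrist"; returns the picture (384x512x3 uint8, red, green, blue); there is no depth.
- cams.camera_model(name): a dict with "intrinsics" (3x3 intrinsics, pixels), "distortion" ([k1, k2, p1, p2, k3] as OpenCV has them; the pictures are not rectified), "extrinsics" (4x4, takes a point from world to camera coordinates); the wrist camera has in their place "T_tool_cam" (4x4, takes a point from camera to tool coordinates, whose origin is the TCP and whose axes are the flange's). Camera axes: x right, y down, z forward; pixel columns grow to the right and rows downward; lengths in m; the calibration is good to about 2 mm. A picture is of the moment at which its call begins: read the wrist's pose just before it. camera_model takes no time and is no camera call.
- ticket.finish_job(): hands the job in, once; it reports no verdict.
The state is a dict: "time_s": time; "joints": joint angles; "joint_velocities": joint speeds; "effort": joint torques, N m; "tcp_pos": TCP position; "ee_rot": TCP orientation; "wrist_force": force on the tool from outside, world axes, zero at the start; "moment": the same for the moment, N m; "gripper_width": opening from 0.0 (shut) to 1.0 (fully open).
Only numpy, scipy, OpenCV 4.12 (cv2) and the standard library are available. Lean on these libraries where they do the work, as an engineer would, in place of code of your own. Each camera call takes 0.05 s, during which the arm holds its last target.

## Working session

There is one attempt and no reset: what is moved stays moved. The work goes in short steps, Python scripts to look and compute and a tool call to move; the robot and the scene stay as the last step left them, time stands still between calls to the robot, and variables do not carry over. Pictures are saved under pics/ and viewed, and the job is handed in when it is done.

Besides the shell and the picture viewer there is one more tool, called after "Emit:" in YAML: its name, and indented under it one key for each argument. drive_tool: Moves the arm, as the interface text tells. Its arguments: {"type":"object","properties":{"deltas":{"type":"array","items":{"type":"object","properties":{"dx":{"type":"number"},"dy":{"type":"number"},"dz":{"type":"number"},"wx":{"type":"number"},"wy":{"type":"number"},"wz":{"type":"number"}}}},"gripper":{"type":"number"}},"required":["deltas"]}

```bash
mkdir -p pics; ls
python3 - <<'E'
from station import r,cams,ticket
import cv2,numpy as np
s=r.sense();print(s['time_s'],s['tcp_pos'],np.round(s['ee_rot'],4).tolist(),s['gripper_width'],r.hold_point_z)
for n in ['scene','side','wrist']:
    im=cams.capture(n);cv2.imwrite(f'pics/{n}0.png',im[...,::-1]); 
    print(n,{k:np.round(v,4).tolist() for k,v in cams.camera_model(n).items()})
E
```

```text
pics
0.0 [ 0.13675863 -0.60924167  0.22146543] [[-0.9758, -0.2188, -0.0005], [-0.2188, 0.9758, 0.0021], [0.0001, 0.0022, -1.0]] 0.9965601452775119 0.0187
scene {'intrinsics': [[433.4551, 0.0, 255.6715], [0.0, 433.4551, 194.9174], [0.0, 0.0, 1.0]], 'distortion': [-0.1349, 0.0, 0.0, 0.0, 0.0], 'extrinsics': [[0.8053, 0.5928, 0.0014, -0.4953], [0.4143, -0.5611, -0.7166, -0.1967], [-0.424, 0.5777, -0.6974, 1.2604], [0.0, 0.0, 0.0, 1.0]]}
side {'intrinsics': [[348.9431, 0.0, 253.5952], [0.0, 348.9431, 192.2542], [0.0, 0.0, 1.0]], 'distortion': [-0.0976, 0.0, 0.0, 0.0, 0.0], 'extrinsics': [[-0.7129, -0.701, -0.0172, 0.4383], [-0.4853, 0.5109, -0.7096, 0.3516], [0.5062, -0.4975, -0.7044, 0.5665], [0.0, 0.0, 0.0, 1.0]]}
wrist {'intrinsics': [[310.1017, 0.0, 255.5963], [0.0, 310.1017, 188.0829], [0.0, 0.0, 1.0]], 'distortion': [-0.0374, 0.0, 0.0, 0.0, 0.0], 'T_tool_cam': [[-0.0005, -0.9648, -0.2631, 0.0723], [1.0, -0.0004, -0.0005, -0.0005], [0.0004, -0.2631, 0.9648, -0.1613], [0.0, 0.0, 0.0, 1.0]]}
```

View pics/scene0.png

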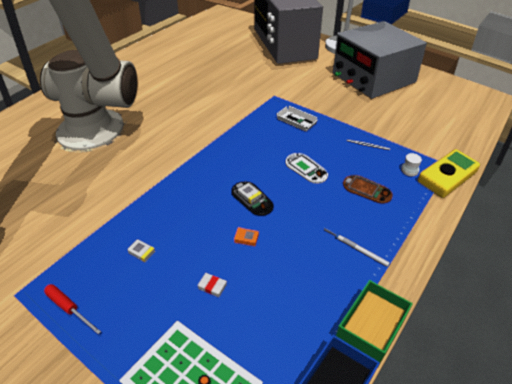

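View pics/side0.png

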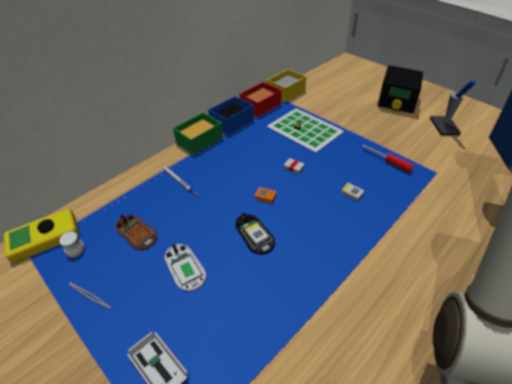

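View pics/wrist0.png

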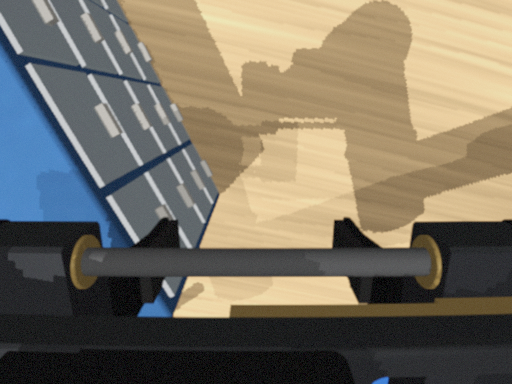

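The scene picture shows the spare with its yellow end at (141,250). The white shell has the empty bay with the green sticker at (302,166), and the black shell has the fitted battery at (252,195). The side view agrees: spare at (352,190), sticker at (187,270). Next I measure these positions.

```bash
cat > h.py <<'E'
import cv2,numpy as np
from station import r,cams,ticket
def cast(model,uv,z,T=None):
    K=np.array(model['intrinsics']);D=np.array(model['distortion'])
    p=cv2.undistortPoints(np.array(uv,float).reshape(-1,1,2),K,D).reshape(-1,2)
    d=np.c_[p,np.ones(len(p))]
    if T is None: T=np.linalg.inv(np.array(model['extrinsics']))
    d=d@T[:3,:3].T;o=T[:3,3]
    return o+d*((z-o[2])/d[:,2])[:,None]
def wristT(s):
    T=np.eye(4);T[:3,:3]=s['ee_rot'];T[:3,3]=s['tcp_pos']
    return T@np.array(cams.camera_model('wrist')['T_tool_cam'])
E
python3 - <<'E'
from h import *
R={'scene':dict(spare=(141,250),white=(305,167),blackb=(252,195)),'side':dict(spare=(352,190),white=(187,270),blackb=(256,233))}
for n in R:
    im=cv2.imread(f'pics/{n}0.png');hsv=cv2.cvtColor(im,cv2.COLOR_BGR2HSV)
    m=cams.camera_model(n)
    nb=~cv2.inRange(hsv,(100,120,60),(130,255,255))
    N,l,st,c=cv2.connectedComponentsWithStats(nb)
    for k,(u,v) in R[n].items():
        i=l[v,u];cn,_=cv2.findContours((l==i).astype('u1'),0,1)
        P=cast(m,cn[0].reshape(-1,2),{'spare':.007}.get(k,.006))
        rc=cv2.minAreaRect((P[:,:2]*1000).astype('f4'));print(n,k,st[i],rc)
    gm=cv2.inRange(hsv,(45,90,60),(85,255,255));N,l,st,c=cv2.connectedComponentsWithStats(gm)
    for i in range(1,N):
        if st[i,4]>25 : print('green',c[i],st[i,4],cast(m,[c[i]],.004))
    ym=cv2.inRange(hsv,(20,110,110),(35,255,255));N,l,st,c=cv2.connectedComponentsWithStats(ym)
    for i in range(1,N):
        if 300>st[i,4]>8 : print('yel',c[i],st[i,4],cast(m,[c[i]],.01))
    for k,(u,v) in R[n].items():
        cv2.imwrite(f'pics/{n}_{k}.png',cv2.resize(im[v-35:v+35,u-35:u+35],None,fx=4,fy=4,interpolation=2))
E
cd pics; python3 -c "
import cv2,numpy as np
cv2.imwrite('mont.png',np.hstack([cv2.imread(f) for f in ['scene_spare.png','scene_white.png']]))"
```

```text
scene spare [128 239  27  23 372] ((471.0771789550781, -223.48202514648438), (55.55558395385742, 41.85725021362305), 5.950263977050781)
scene white [285 153  43  31 792] ((613.7314453125, 225.23275756835938), (72.19304656982422, 133.6379852294922), 79.17593383789062)
scene blackb [232 182  41  34 855] ((567.2495727539062, 49.49967956542969), (62.888153076171875, 127.34320068359375), 74.3747329711914)
green [460.44700461 160.06912442] 217 [[0.93984717 0.50923034 0.004     ]]
green [302.41071429 165.05357143] 56 [[0.60009559 0.22702572 0.004     ]]
green [372.55928412 321.07904549] 1341 [[ 0.95135014 -0.08142106  0.004     ]]
green [178.  338.5] 184 [[ 0.67767017 -0.32621941  0.004     ]]
green [192.56476684 349.41968912] 193 [[ 0.71357036 -0.32615708  0.004     ]]
green [165.92592593 351.24867725] 189 [[ 0.67760777 -0.35829974  0.004     ]]
green [207.8627451  360.76470588] 204 [[ 0.74979817 -0.32607475  0.004     ]]
green [180.6281407  362.69849246] 199 [[ 0.71370704 -0.35823659  0.004     ]]
green [153.37560976 364.47804878] 205 [[ 0.67756584 -0.39055146  0.004     ]]
green [223.703
[... 2706 characters left out ...]
8695834 0.004     ]]
yel [279.6   73.15] 20 [[ 1.06618828 -0.61024942  0.01      ]]
yel [301.95918367  78.16326531] 49 [[ 0.97235021 -0.63799461  0.01      ]]
yel [429.  111.2] 10 [[ 0.49664165 -0.76118423  0.01      ]]
yel [420.85714286 119.47619048] 21 [[ 0.49444507 -0.68870154  0.01      ]]
yel [481.22222222 117.        ] 9 [[ 0.34343666 -0.86593886  0.01      ]]
yel [345.3 187.4] 20 [[ 0.49606948 -0.22836622  0.01      ]]
yel [250.5952381  226.64285714] 42 [[0.58384403 0.04145946 0.01      ]]
yel [339.60606061 290.46464646] 99 [[0.33061067 0.03592224 0.01      ]]
yel [300. 376.] 12 [[0.28194298 0.22247938 0.01      ]]
yel [387.33333333 380.88888889] 9 [[0.16388658 0.12550602 0.01      ]]
```

View pics/mont.png

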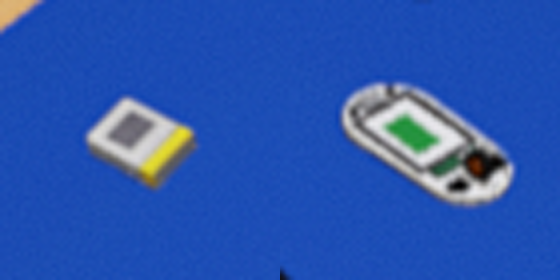

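Emit:
drive_tool:
  deltas:
    - {"dx":-0.41,"dy":0.298,"dz":0.02,"wz":10}
    - {"dx":-0.41,"dy":0.298,"dz":0.02,"wz":10}
    - {"dx":-0.41,"dy":0.298,"dz":0.02,"wz":10}
    - {"dx":-0.41,"dy":0.298,"dz":0.02,"wz":10}
    - {"dx":-0.41,"dy":0.298,"dz":0.02,"wz":10}
    - {"dx":-0.41,"dy":0.298,"dz":0.02,"wz":10}
    - {"dx":-0.41,"dy":0.298,"dz":0.02,"wz":10}
    - {"dx":-0.41,"dy":0.298,"dz":0.02,"wz":10}
    - {"dx":-0.41,"dy":0.298,"dz":0.02,"wz":10}
    - {"dx":-0.41,"dy":0.298,"dz":0.02,"wz":10}
    - {"dx":-0.41,"dy":0.298,"dz":0.02,"wz":10}
    - {"dx":-0.41,"dy":0.298,"dz":0.02,"wz":10}
    - {"dx":-0.41,"dy":0.298,"dz":0.02,"wz":10}
    - {"dx":-0.41,"dy":0.298,"dz":0.02,"wz":10}
    - {"dx":-0.41,"dy":0.298,"dz":0.02,"wz":10}
    - {"dx":-0.41,"dy":0.298,"dz":0.02,"wz":10}

```text
schema error: expected keys dx, dy, dz, wx, wy, wz
```

Run:
```python
from h import *
s=r.sense();im=cams.capture('wrist')[...,::-1].copy();cv2.imwrite('pics/wrist1.png',im)
import pickle;pickle.dump(s,open('s1.pkl','wb'))
print(s['time_s'],s['tcp_pos'],np.round(s['ee_rot'],4).tolist(),s['wrist_force'])
```

```text
0.15 [ 0.13679501 -0.6093839   0.22170318] [[-0.9758, -0.2189, -0.0005], [-0.2189, 0.9757, 0.0016], [0.0001, 0.0017, -1.0]] [ 0.17813337 -0.10171842 -0.45269234]
```

View pics/wrist1.png

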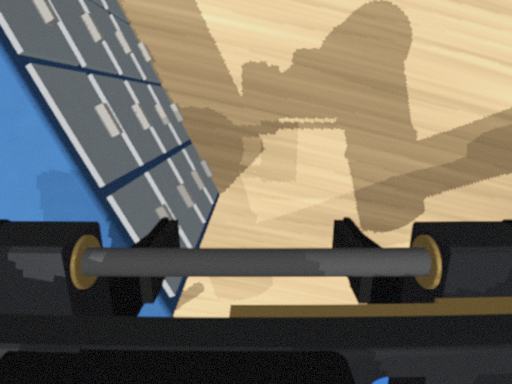

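The call was refused because every key has to be given, so the picture shows the unchanged start view. I send it again with all keys.

Emit:
drive_tool:
  deltas:
    - {"dx":-0.41,"dy":0.298,"dz":0.02,"wx":0,"wy":0,"wz":10}
    - {"dx":-0.41,"dy":0.298,"dz":0.02,"wx":0,"wy":0,"wz":10}
    - {"dx":-0.41,"dy":0.298,"dz":0.02,"wx":0,"wy":0,"wz":10}
    - {"dx":-0.41,"dy":0.298,"dz":0.02,"wx":0,"wy":0,"wz":10}
    - {"dx":-0.41,"dy":0.298,"dz":0.02,"wx":0,"wy":0,"wz":10}
    - {"dx":-0.41,"dy":0.298,"dz":0.02,"wx":0,"wy":0,"wz":10}
    - {"dx":-0.41,"dy":0.298,"dz":0.02,"wx":0,"wy":0,"wz":10}
    - {"dx":-0.41,"dy":0.298,"dz":0.02,"wx":0,"wy":0,"wz":10}
    - {"dx":-0.41,"dy":0.298,"dz":0.02,"wx":0,"wy":0,"wz":10}
    - {"dx":-0.41,"dy":0.298,"dz":0.02,"wx":0,"wy":0,"wz":10}
    - {"dx":-0.41,"dy":0.298,"dz":0.02,"wx":0,"wy":0,"wz":10}
    - {"dx":-0.41,"dy":0.298,"dz":0.02,"wx":0,"wy":0,"wz":10}
    - {"dx":-0.41,"dy":0.298,"dz":0.02,"wx":0,"wy":0,"wz":10}
    - {"dx":-0.41,"dy":0.298,"dz":0.02,"wx":0,"wy":0,"wz":10}
    - {"dx":-0.41,"dy":0.298,"dz":0.02,"wx":0,"wy":0,"wz":10}
    - {"dx":-0.41,"dy":0.298,"dz":0.02,"wx":0,"wy":0,"wz":10}

```text
time_s: 1.8
tcp_pos: [0.4711, -0.2301, 0.2027]
ee_rot: [[-0.999, -0.045, 0.0], [-0.045, 0.999, -0.0], [-0.0, -0.0, -1.0]]
wrist_force: [-0.5, 0.3, -0.5]
gripper_width: 1.0
```

Run:
```python
from h import *
s=r.sense();im=cams.capture('wrist')[...,::-1].copy();cv2.imwrite('pics/wrist2.png',im)
import pickle;pickle.dump(s,open('s2.pkl','wb'))
print(s['time_s'],s['tcp_pos'],np.round(s['ee_rot'],4).tolist(),s['wrist_force'])
```

```text
1.8 [ 0.47105354 -0.23009018  0.20266637] [[-0.999, -0.0445, 0.0001], [-0.0445, 0.999, -0.0], [-0.0001, -0.0, -1.0]] [-0.531746    0.28913995 -0.540131  ]
```

View pics/wrist2.png

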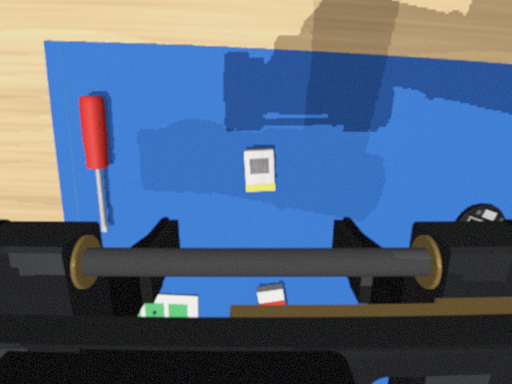

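The wrist view shows the spare between the fingers at about (260,170), nearly lined up, with the yellow end down. I measure its top face.

```bash
cat >> h.py <<'E'
def blob(im,uv,s,z,lo=(100,120,40),hi=(130,255,255)):
    hsv=cv2.cvtColor(im,cv2.COLOR_BGR2HSV);nb=cv2.bitwise_not(cv2.inRange(hsv,lo,hi))
    N,l,st,c=cv2.connectedComponentsWithStats(nb,connectivity=4);i=l[uv[1],uv[0]]
    cn=max(cv2.findContours((l==i).astype('u1'),0,1)[0],key=len)
    P=cast(cams.camera_model('wrist'),cn.reshape(-1,2),z,wristT(s))
    return st[i],cv2.minAreaRect((P[:,:2]*1000).astype('f4'))
E
python3 - <<'E'
from h import *
import pickle
s=pickle.load(open('s2.pkl','rb'));im=cv2.imread('pics/wrist2.png')
print(blob(im,(260,180),s,.014),blob(im,(260,180),s,.0))
hsv=cv2.cvtColor(im,cv2.COLOR_BGR2HSV);ym=cv2.inRange(hsv,(20,110,110),(35,255,255));ym[:150]=0;ym[200:]=0;ym[:,:230]=0;ym[:,290:]=0
v,u=np.nonzero(ym);print(u.min(),u.max(),v.min(),v.max())
cv2.imwrite('pics/w2c.png',cv2.resize(im[135:205,220:300],None,fx=8,fy=8,interpolation=0))
E
```

```text
(array([ 243,  148,   33,   45, 1371], dtype=int32), ((472.90106201171875, -226.6135711669922), (51.78646469116211, 35.90557098388672), 5.677615165710449)) (array([ 243,  148,   33,   45, 1371], dtype=int32), ((475.8623046875, -226.3250732421875), (53.858482360839844, 37.34217834472656), 5.677613735198975))
246 274 184 190
```

View pics/w2c.png

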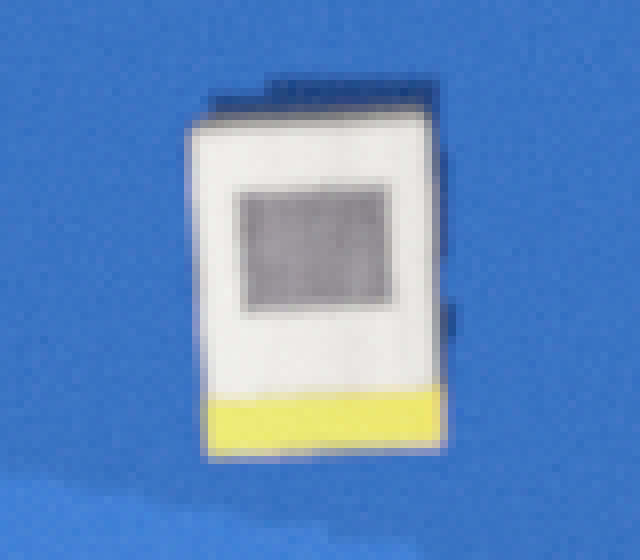

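The crop shows the top face clearly, with corners at about (192,125), (432,112), (445,450) and (207,458) in crop pixels at 8x scale. I cast these corners onto the top plane.

Run:
```python
from h import *
import pickle
s=pickle.load(open('s2.pkl','rb'))
c=np.array([(190,123),(433,110),(446,452),(205,462)])/8-.5+[220,135]
P=cast(cams.camera_model('wrist'),c,.014,wristT(s))
print(np.round(P,4),P.mean(0),[np.linalg.norm(P[i]-P[i-1]).round(4) for i in range(4)])
for a,b in((0,3),(1,2)):
    d=P[b]-P[a];print(np.degrees(np.arctan2(d[1],d[0])))
for a,b in((0,1),(3,2)):
    d=P[b]-P[a];print(np.degrees(np.arctan2(d[1],d[0])))
ctr=P.mean(0); d=np.array(s['ee_rot']).T@(ctr-s['tcp_pos']);print(d)
```

```text
[[ 0.4501 -0.2457  0.014 ]
 [ 0.4468 -0.2115  0.014 ]
 [ 0.4968 -0.2066  0.014 ]
 [ 0.4999 -0.2418  0.014 ]] [ 0.47340082 -0.22640942  0.014     ] [np.float64(0.0499), np.float64(0.0344), np.float64(0.0503), np.float64(0.0354)]
4.457628175252025
5.556999042848849
95.60449398822078
95.00072860406557
[-0.00248707  0.00357376  0.18866663]
```

Emit:
drive_tool:
  deltas:
    - {"dx":-0.0025,"dy":0.0036,"dz":0.04,"wx":0,"wy":0,"wz":-2.6}
    - {"dx":-0.0025,"dy":0.0036,"dz":0.08,"wx":0,"wy":0,"wz":-2.6}
    - {"dx":-0.0025,"dy":0.0036,"dz":0.12,"wx":0,"wy":0,"wz":-2.6}
    - {"dx":-0.0025,"dy":0.0036,"dz":0.155,"wx":0,"wy":0,"wz":-2.6}
    - {"dx":-0.0025,"dy":0.0036,"dz":0.18,"wx":0,"wy":0,"wz":-2.6}
    - {"dx":-0.0025,"dy":0.0036,"dz":0.19,"wx":0,"wy":0,"wz":-2.6}
    - {"dx":-0.0025,"dy":0.0036,"dz":0.195,"wx":0,"wy":0,"wz":-2.6}
    - {"dx":-0.0025,"dy":0.0036,"dz":0.195,"wx":0,"wy":0,"wz":-2.6}
    - {"dx":-0.0025,"dy":0.0036,"dz":0.195,"wx":0,"wy":0,"wz":-2.6}

```text
time_s: 2.75
tcp_pos: [0.4751, -0.2258, 0.0088]
ee_rot: [[-0.996, -0.092, 0.003], [-0.092, 0.996, -0.001], [-0.003, -0.001, -1.0]]
wrist_force: [0.1, 0.6, 1.0]
gripper_width: 0.998
```

Run:
```python
from h import *
s=r.sense();im=cams.capture('wrist')[...,::-1].copy();cv2.imwrite('pics/wrist3.png',im)
print(s['time_s'],s['tcp_pos'],np.round(s['ee_rot'],4).tolist(),s['wrist_force'])
```

```text
2.75 [ 0.47509953 -0.22581735  0.00884037] [[-0.9958, -0.0917, 0.0027], [-0.0917, 0.9958, -0.0006], [-0.0026, -0.0008, -1.0]] [0.09469762 0.5508434  1.01723311]
```

View pics/wrist3.png

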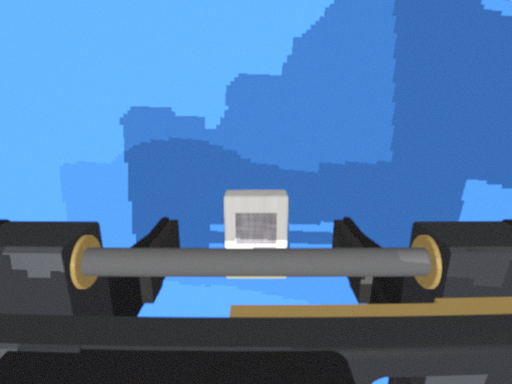

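The spare is centred between the fingers, at columns 224–288 and rows about 190–278. I close on it.

Emit:
drive_tool:
  deltas:
    - {"dx":0,"dy":0,"dz":0.001,"wx":0,"wy":0,"wz":0}
    - {"dx":0,"dy":0,"dz":0.001,"wx":0,"wy":0,"wz":0}
    - {"dx":0,"dy":0,"dz":0.001,"wx":0,"wy":0,"wz":0}
    - {"dx":0,"dy":0,"dz":0.001,"wx":0,"wy":0,"wz":0}
    - {"dx":0,"dy":0,"dz":0.001,"wx":0,"wy":0,"wz":0}
    - {"dx":0,"dy":0,"dz":0.001,"wx":0,"wy":0,"wz":0}
    - {"dx":0,"dy":0,"dz":0.001,"wx":0,"wy":0,"wz":0}
    - {"dx":0,"dy":0,"dz":0.001,"wx":0,"wy":0,"wz":0}
  gripper: 0.2

```text
time_s: 3.6
tcp_pos: [0.474, -0.2255, 0.0065]
ee_rot: [[-0.996, -0.092, -0.0], [-0.092, 0.996, 0.0], [0.0, 0.0, -1.0]]
wrist_force: [-0.6, -0.7, 0.1]
gripper_width: 0.386
```

Emit:
drive_tool:
  deltas:
    - {"dx":0,"dy":0,"dz":0,"wx":0,"wy":0,"wz":0}
    - {"dx":0,"dy":0,"dz":0,"wx":0,"wy":0,"wz":0}
    - {"dx":0,"dy":0,"dz":-0.0015,"wx":0,"wy":0,"wz":0}
    - {"dx":0,"dy":0,"dz":-0.0015,"wx":0,"wy":0,"wz":0}
    - {"dx":0,"dy":0,"dz":-0.0015,"wx":0,"wy":0,"wz":0}
  gripper: 0.5

```text
time_s: 4.1
tcp_pos: [0.4741, -0.2256, 0.0081]
ee_rot: [[-0.996, -0.091, 0.0], [-0.091, 0.996, -0.0], [-0.0, -0.0, -1.0]]
wrist_force: [0.5, -0.0, -0.4]
gripper_width: 0.5
```

Emit:
drive_tool:
  deltas:
    - {"dx":0,"dy":0,"dz":0,"wx":0,"wy":0,"wz":0}
    - {"dx":0,"dy":0,"dz":0,"wx":0,"wy":0,"wz":0}
    - {"dx":0,"dy":0,"dz":0,"wx":0,"wy":0,"wz":0}
    - {"dx":0,"dy":0,"dz":0,"wx":0,"wy":0,"wz":0}
    - {"dx":0,"dy":0,"dz":0,"wx":0,"wy":0,"wz":0}
    - {"dx":0,"dy":0,"dz":0,"wx":0,"wy":0,"wz":0}
  gripper: 0.2

```text
time_s: 4.7
tcp_pos: [0.474, -0.2255, 0.0081]
ee_rot: [[-0.996, -0.092, -0.0], [-0.092, 0.996, 0.0], [0.0, 0.0, -1.0]]
wrist_force: [0.6, 0.2, -1.3]
gripper_width: 0.383
```

Emit:
drive_tool:
  deltas:
    - {"dx":0,"dy":0,"dz":-0.005,"wx":0,"wy":0,"wz":0}
    - {"dx":0,"dy":0,"dz":-0.015,"wx":0,"wy":0,"wz":0}
    - {"dx":0,"dy":0,"dz":-0.03,"wx":0,"wy":0,"wz":0}
    - {"dx":0,"dy":0,"dz":-0.03,"wx":0,"wy":0,"wz":0}

```text
time_s: 5.1
tcp_pos: [0.4758, -0.2259, 0.0405]
ee_rot: [[-0.996, -0.092, 0.005], [-0.092, 0.996, -0.001], [-0.005, -0.002, -1.0]]
wrist_force: [-0.3, 0.1, -0.7]
gripper_width: 0.386
```

Run:
```python
from h import *
s=r.sense();im=cams.capture('wrist')[...,::-1].copy()
b=cams.capture('scene')[200:290,90:190,::-1].copy()
cv2.imwrite('pics/g4.png',np.hstack([im[:380],cv2.resize(b,(288,380),interpolation=2)]))
print(s['time_s'],s['tcp_pos'],s['wrist_force'],s['moment'])
```

```text
5.1 [ 0.47581293 -0.2259429   0.04048056] [-0.28654059  0.1379107  -0.71262358] [-0.03302644 -0.05861922  0.00959644]
```

View pics/g4.png

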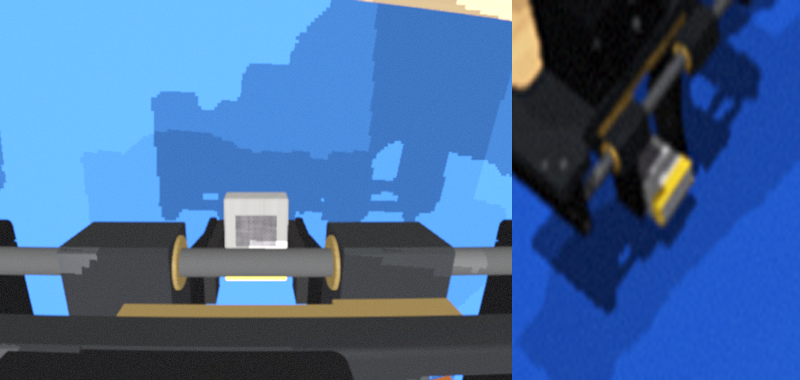

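The spare is held level at the grasp. I carry it up and over, to a view spot just ahead of the white bay.

Emit:
drive_tool:
  deltas:
    - {"dx":0,"dy":0,"dz":-0.04,"wx":0,"wy":0,"wz":0}
    - {"dx":-0.005,"dy":0.01,"dz":-0.08,"wx":0,"wy":0,"wz":1}
    - {"dx":-0.02,"dy":0.04,"dz":-0.12,"wx":0,"wy":0,"wz":3}
    - {"dx":-0.04,"dy":0.08,"dz":-0.15,"wx":0,"wy":0,"wz":5}
    - {"dx":-0.06,"dy":0.12,"dz":-0.16,"wx":0,"wy":0,"wz":7}
    - {"dx":-0.08,"dy":0.16,"dz":-0.16,"wx":0,"wy":0,"wz":9}
    - {"dx":-0.1,"dy":0.2,"dz":-0.16,"wx":0,"wy":0,"wz":11}
    - {"dx":-0.12,"dy":0.24,"dz":-0.16,"wx":0,"wy":0,"wz":13}
    - {"dx":-0.14,"dy":0.28,"dz":-0.16,"wx":0,"wy":0,"wz":15}
    - {"dx":-0.16,"dy":0.32,"dz":-0.16,"wx":0,"wy":0,"wz":16}
    - {"dx":-0.18,"dy":0.36,"dz":-0.16,"wx":0,"wy":0,"wz":16.4}
    - {"dx":-0.195,"dy":0.395,"dz":-0.16,"wx":0,"wy":0,"wz":16.4}
    - {"dx":-0.203,"dy":0.415,"dz":-0.16,"wx":0,"wy":0,"wz":16.4}
    - {"dx":-0.205,"dy":0.423,"dz":-0.16,"wx":0,"wy":0,"wz":16.4}
    - {"dx":-0.205,"dy":0.423,"dz":-0.16,"wx":0,"wy":0,"wz":16.4}
    - {"dx":-0.205,"dy":0.423,"dz":-0.16,"wx":0,"wy":0,"wz":16.4}
    - {"dx":-0.205,"dy":0.423,"dz":-0.16,"wx":0,"wy":0,"wz":16.4}

```text
time_s: 6.9
tcp_pos: [0.6392, 0.213, 0.1983]
ee_rot: [[-0.981, 0.195, -0.0], [0.195, 0.981, -0.0], [0.0, -0.0, -1.0]]
wrist_force: [1.0, -0.2, -0.3]
gripper_width: 0.388
```

Run:
```python
from h import *
s=r.sense();im=cams.capture('wrist')[...,::-1].copy();cv2.imwrite('pics/wrist5.png',im)
import pickle;pickle.dump(s,open('s5.pkl','wb'))
print(s['time_s'],s['tcp_pos'],np.round(s['ee_rot'],4).tolist(),s['gripper_width'])
```

```text
6.9 [0.63915191 0.21303943 0.19825844] [[-0.9809, 0.1947, -0.0003], [0.1947, 0.9809, -0.0002], [0.0002, -0.0002, -1.0]] 0.3878106448341108
```

View pics/wrist5.png

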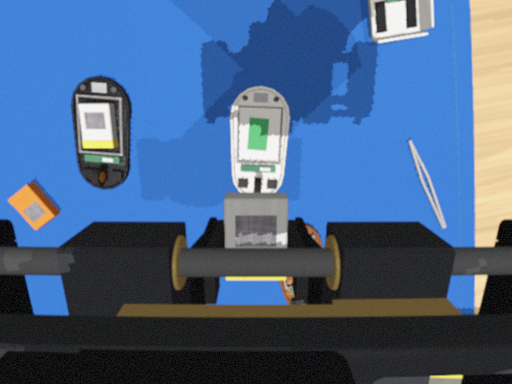

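The white shell's empty bay is fully visible at about (260,135), above the held battery. The black shell still holds its battery at (100,125). I enlarge the bay.

Run:
```python
from h import *
im=cv2.imread('pics/wrist5.png')
cv2.imwrite('pics/w5c.png',cv2.resize(im[95:170,222:302],None,fx=8,fy=8,interpolation=0))
```

```text
(no output)
```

View pics/w5c.png

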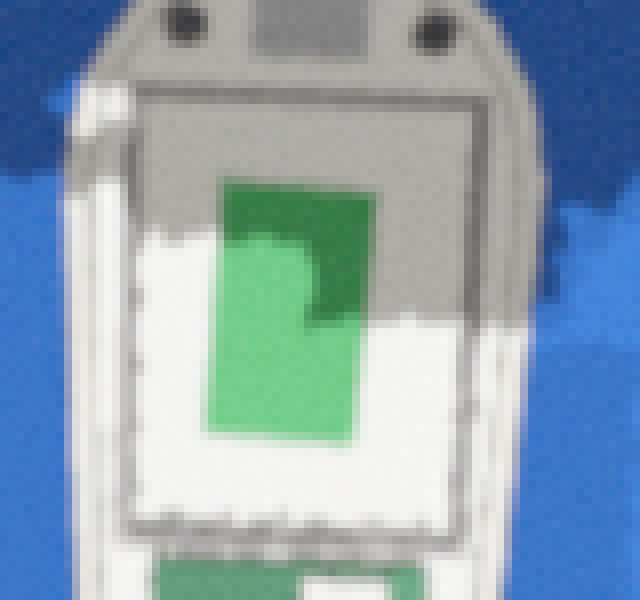

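The rib outline's outer corners in the crop are about (135,87), (488,97), (463,548) and (123,537). The sticker corners are (220,180), (376,192), (352,442) and (206,434).

Run:
```python
from h import *
import pickle
s=pickle.load(open('s5.pkl','rb'));R=np.array(s['ee_rot'])
for n,c,z in(('rib',[(135,87),(488,97),(463,548),(123,537)],.009),('stk',[(218,178),(377,190),(353,443),(204,435)],.0042)):
    c=np.array(c)/8-.5+[222,95]
    P=cast(cams.camera_model('wrist'),c,z,wristT(s))
    print(n,P.mean(0),[np.linalg.norm(P[i]-P[i-1]).round(4) for i in range(4)])
    for a,b in((0,3),(1,2),(0,1),(3,2)):
        d=P[b]-P[a];print(np.degrees(np.arctan2(d[1],d[0])),end=' ')
    d=R.T@(P.mean(0)-s['tcp_pos']);print(d)
print('tool y ang',np.degrees(np.arctan2(R[1,1],R[0,1])))
# battery held: verify via top face projection
im=cv2.imread('pics/wrist5.png')
# fitted battery
```

```text
rib [0.6021229  0.22375892 0.009     ] [np.float64(0.0625), np.float64(0.0484), np.float64(0.0628), np.float64(0.0487)]
-13.62709847880423 -13.284892526056165 77.18483764687807 76.8753623388762 [0.03836333 0.00334501 0.18926669]
stk [0.60094193 0.22198616 0.0042    ] [np.float64(0.0362), np.float64(0.0223), np.float64(0.0357), np.float64(0.0214)]
-14.758773576626476 -16.1918429364547 74.5272965935432 75.66674676568374 [0.03917539 0.00137726 0.1940673 ]
tool y ang 78.77185932047092
```

Run:
```python
from h import *
m=cams.camera_model('wrist');T=np.array(m['T_tool_cam'])
for z,uv in((-.006,(256,280)),(.008,(256,192.5)),(-.006,(256,197.5))):
    print(uv,cast(m,[uv],z,T))
im=cv2.imread('pics/wrist5.png');print(im[186:202,256].tolist(),im[274:284,256].tolist())
```

```text
(256, 280) [[-0.02425496 -0.00047414 -0.006     ]]
(256, 192.5) [[ 0.02331533 -0.00045726  0.008     ]]
(256, 197.5) [[ 0.02462837 -0.00046769 -0.006     ]]
[[49, 51, 53], [46, 49, 52], [46, 50, 54], [53, 51, 50], [54, 53, 59], [62, 64, 68], [90, 91, 93], [107, 111, 111], [108, 110, 111], [109, 112, 112], [114, 119, 119], [113, 116, 118], [128, 133, 132], [140, 144, 143], [151, 154, 155], [153, 156, 159]] [[71, 70, 68], [70, 80, 80], [78, 149, 156], [97, 212, 222], [110, 233, 242], [142, 226, 238], [200, 187, 193], [217, 142, 109], [219, 133, 65], [217, 131, 65]]
```

Emit:
drive_tool:
  deltas:
    - {"dx":0.015,"dy":0.001,"dz":0.02,"wx":0,"wy":0,"wz":1}
    - {"dx":0.03,"dy":0.002,"dz":0.05,"wx":0,"wy":0,"wz":2}
    - {"dx":0.0385,"dy":0.003,"dz":0.09,"wx":0,"wy":0,"wz":2}
    - {"dx":0.0385,"dy":0.003,"dz":0.125,"wx":0,"wy":0,"wz":2}
    - {"dx":0.0385,"dy":0.003,"dz":0.15,"wx":0,"wy":0,"wz":2}
    - {"dx":0.0385,"dy":0.003,"dz":0.165,"wx":0,"wy":0,"wz":2}
    - {"dx":0.0385,"dy":0.003,"dz":0.171,"wx":0,"wy":0,"wz":2}
    - {"dx":0.0385,"dy":0.003,"dz":0.171,"wx":0,"wy":0,"wz":2}
    - {"dx":0.0385,"dy":0.003,"dz":0.171,"wx":0,"wy":0,"wz":2}
    - {"dx":0.0385,"dy":0.003,"dz":0.171,"wx":0,"wy":0,"wz":2}

```text
time_s: 7.95
tcp_pos: [0.6031, 0.2252, 0.0286]
ee_rot: [[-0.974, 0.227, 0.002], [0.227, 0.974, 0.001], [-0.002, 0.002, -1.0]]
wrist_force: [-0.3, 0.7, 0.3]
gripper_width: 0.384
```

Run:
```python
from h import *
s=r.sense();im=cams.capture('wrist')[...,::-1].copy()
b=cams.capture('side')[225:315,140:240,::-1].copy()
cv2.imwrite('pics/g6.png',np.hstack([im[:380],cv2.resize(b,(288,380),interpolation=2)]))
print(s['time_s'],s['tcp_pos'],np.round(s['ee_rot'],4).tolist(),s['wrist_force'])
```

```text
7.95 [0.60309514 0.22515062 0.0285636 ] [[-0.9738, 0.2275, 0.0023], [0.2275, 0.9738, 0.0014], [-0.002, 0.0019, -1.0]] [-0.29150294  0.66822162  0.26668054]
```

View pics/g6.png

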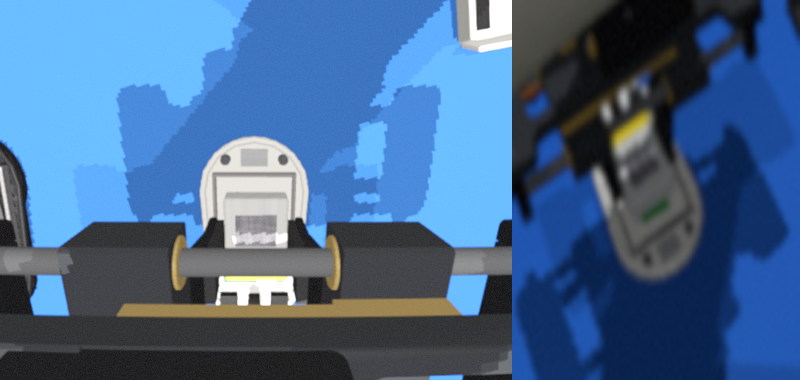

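The battery is centred over the bay: it spans columns 224–288 and the ribs span about 213–298. I go down slowly.

Emit:
drive_tool:
  deltas:
    - {"dx":0,"dy":0,"dz":0.006,"wx":0,"wy":0,"wz":0}
    - {"dx":0,"dy":0,"dz":0.01,"wx":0,"wy":0,"wz":0}
    - {"dx":0,"dy":0,"dz":0.012,"wx":0,"wy":0,"wz":0}
    - {"dx":0,"dy":0,"dz":0.012,"wx":0,"wy":0,"wz":0}
    - {"dx":0,"dy":0,"dz":0.012,"wx":0,"wy":0,"wz":0}

```text
time_s: 8.55
tcp_pos: [0.6022, 0.2248, 0.0149]
ee_rot: [[-0.974, 0.227, -0.0], [0.227, 0.974, -0.0], [0.0, -0.0, -1.0]]
wrist_force: [-0.2, -0.1, 0.2]
gripper_width: 0.388
```

Emit:
drive_tool:
  deltas:
    - {"dx":0,"dy":0,"dz":0.001,"wx":0,"wy":0,"wz":0}
    - {"dx":0,"dy":0,"dz":0.001,"wx":0,"wy":0,"wz":0}
    - {"dx":0,"dy":0,"dz":0.001,"wx":0,"wy":0,"wz":0}

```text
time_s: 8.85
tcp_pos: [0.6023, 0.2249, 0.0141]
ee_rot: [[-0.974, 0.227, 0.0], [0.227, 0.974, 0.0], [-0.0, 0.0, -1.0]]
wrist_force: [-0.7, 0.0, -0.5]
gripper_width: 0.387
```

Emit:
drive_tool:
  deltas:
    - {"dx":0,"dy":0,"dz":0.001,"wx":0,"wy":0,"wz":0}
    - {"dx":0,"dy":0,"dz":0.001,"wx":0,"wy":0,"wz":0}
    - {"dx":0,"dy":0,"dz":0.001,"wx":0,"wy":0,"wz":0}

```text
time_s: 9.15
tcp_pos: [0.6023, 0.2248, 0.013]
ee_rot: [[-0.974, 0.228, -0.0], [0.228, 0.974, -0.0], [0.0, -0.0, -1.0]]
wrist_force: [-0.6, -0.3, -0.3]
gripper_width: 0.385
```

Emit:
drive_tool:
  deltas:
    - {"dx":0,"dy":0,"dz":0.0005,"wx":0,"wy":0,"wz":0}
    - {"dx":0,"dy":0,"dz":0.0005,"wx":0,"wy":0,"wz":0}
    - {"dx":0,"dy":0,"dz":0.0005,"wx":0,"wy":0,"wz":0}

```text
time_s: 9.45
tcp_pos: [0.6023, 0.2249, 0.0125]
ee_rot: [[-0.974, 0.227, -0.0], [0.227, 0.974, -0.0], [0.0, -0.0, -1.0]]
wrist_force: [-0.8, -0.3, -0.2]
gripper_width: 0.387
```

Emit:
drive_tool:
  deltas:
    - {"dx":0,"dy":0,"dz":0.0005,"wx":0,"wy":0,"wz":0}
    - {"dx":0,"dy":0,"dz":0.0005,"wx":0,"wy":0,"wz":0}
    - {"dx":0,"dy":0,"dz":0.0005,"wx":0,"wy":0,"wz":0}

```text
time_s: 9.75
tcp_pos: [0.6023, 0.2249, 0.0124]
ee_rot: [[-0.974, 0.227, 0.0], [0.227, 0.974, 0.0], [-0.0, 0.0, -1.0]]
wrist_force: [-0.5, -0.5, 2.4]
gripper_width: 0.383
```

Emit:
drive_tool:
  deltas:
    - {"dx":0,"dy":0,"dz":0.0004,"wx":0,"wy":0,"wz":0}
    - {"dx":0,"dy":0,"dz":0.0004,"wx":0,"wy":0,"wz":0}
    - {"dx":0,"dy":0,"dz":0.0004,"wx":0,"wy":0,"wz":0}

```text
time_s: 10.05
tcp_pos: [0.6023, 0.2249, 0.0123]
ee_rot: [[-0.974, 0.227, 0.0], [0.227, 0.974, 0.0], [-0.0, 0.0, -1.0]]
wrist_force: [-2.5, -0.5, 5.3]
gripper_width: 0.391
```

Contact came at TCP height 12.4 mm, which is 8.1 mm grip height plus the 4 mm floor as expected. I release slightly and rise.

Emit:
drive_tool:
  deltas:
    - {"dx":0,"dy":0,"dz":-0.0003,"wx":0,"wy":0,"wz":0}
    - {"dx":0,"dy":0,"dz":-0.0003,"wx":0,"wy":0,"wz":0}
    - {"dx":0,"dy":0,"dz":-0.0003,"wx":0,"wy":0,"wz":0}
    - {"dx":0,"dy":0,"dz":-0.0003,"wx":0,"wy":0,"wz":0}
    - {"dx":0,"dy":0,"dz":-0.003,"wx":0,"wy":0,"wz":0}
    - {"dx":0,"dy":0,"dz":-0.01,"wx":0,"wy":0,"wz":0}
    - {"dx":0,"dy":0,"dz":-0.03,"wx":0,"wy":0,"wz":0}
    - {"dx":0,"dy":0,"dz":-0.06,"wx":0,"wy":0,"wz":0}
    - {"dx":0,"dy":0,"dz":-0.1,"wx":0,"wy":0,"wz":0}
    - {"dx":0,"dy":0,"dz":-0.14,"wx":0,"wy":0,"wz":0}
    - {"dx":-0.03,"dy":0,"dz":-0.17,"wx":0,"wy":0,"wz":0}
    - {"dx":-0.03,"dy":0,"dz":-0.18,"wx":0,"wy":0,"wz":0}
    - {"dx":-0.03,"dy":0,"dz":-0.18,"wx":0,"wy":0,"wz":0}
    - {"dx":-0.03,"dy":0,"dz":-0.18,"wx":0,"wy":0,"wz":0}
  gripper: 0.6

```text
time_s: 11.45
tcp_pos: [0.63, 0.2175, 0.1899]
ee_rot: [[-0.974, 0.228, -0.004], [0.228, 0.974, -0.001], [0.003, -0.002, -1.0]]
wrist_force: [0.5, 0.2, -0.0]
gripper_width: 0.602
```

Run:
```python
from h import *
s=r.sense();im=cams.capture('wrist')[...,::-1].copy();cv2.imwrite('pics/wrist7.png',im)
b=cams.capture('side')[225:315,140:240,::-1].copy()
c=im[90:200,215:305]
cv2.imwrite('pics/g7.png',np.hstack([cv2.resize(im,(400,300)),cv2.resize(c,(245,300),interpolation=2)]))
print(s['time_s'],s['tcp_pos'],s['wrist_force'],s['gripper_width'])
```

```text
11.45 [0.62997687 0.21752687 0.18990269] [ 0.49445671  0.2128669  -0.01523053] 0.6022279773892181
```

View pics/g7.png

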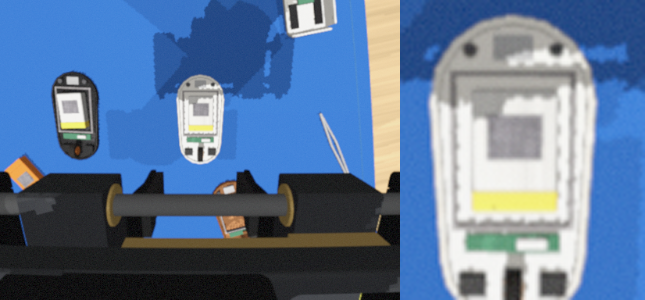

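The spare sits flat and square inside the white shell's ribs with clearance all round. The black shell's battery is as before. I hand it in.

Run:
```python
from station import ticket
print(ticket.finish_job())
```

```text
the job is handed in; nothing more can be done
None
```

The good spare battery now lies flat in the white shell's empty bay, along its length. I handed the job in at about 11.5 s; the hand-in gives no verdict.

- **Grasp:** I gripped the spare across its 34 mm width. I then re-gripped it 1.5 mm higher so the fingers would stay clear of the bay's ribs.
- **Placing:** The battery touched the bay floor at the expected height, with about 5 N on the wrist. I opened the gripper only then and backed away straight up.
- **Last check:** The final wrist picture shows the battery square inside the ribs with a gap all round. The fitted battery is still in the black shell, and the arm was clear with no force on the wrist.
- **Problems:** My first move call was refused because it left out some keys, and nothing moved. The bay's green sticker gave a direction about 2° different from the ribs, so I lined up on the ribs.

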